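# Unstack the returned battery packs onto their chargers

### The job

The four rechargeable packs have come back from the wards in one stack: take it apart and lay each pack flat in the bay of its own charger, the one of its size with a strip in the colour of the pack's end caps. Lower the packs in gently, keep them upright (never tipped over), and leave the yellow multimeter and the white tub of parts where they are.

Things in the scene. Friction and masses are not known exactly. Their poses are not given: they have to be found in the camera images.
- pack_defib: defibrillator battery pack: mid-grey brick with orange end caps, 130 x 66 x 30 mm (x, y, z), the paper-coloured rating plate on its top. Origin at the centre of its underside, x along its length, z up. Either way round is the same.
- pack_monitor: patient-monitor battery pack: white brick with blue end caps, 108 x 60 x 28 mm (x, y, z), the paper-coloured rating plate on its top. Origin at the centre of its underside, x along its length, z up. Either way round is the same.
- pack_pump: infusion-pump battery pack: mid-grey brick with green end caps, 86 x 54 x 26 mm (x, y, z), the paper-coloured rating plate on its top. Origin at the centre of its underside, x along its length, z up. Either way round is the same.
- pack_oximeter: hand-held oximeter battery pack: black brick with yellow end caps, 66 x 46 x 24 mm (x, y, z), the paper-coloured rating plate on its top. Origin at the centre of its underside, x along its length, z up. Either way round is the same.
- charger_defib: defibrillator charger: low white housing fixed to the bench, 173 x 95 mm, 26 mm high, orange strip along its +x end. Origin on the bench under the bay's centre, x along the bay's length, z up. Bay floor (black) 18 mm up, 142 x 78 mm; walls slope out to the rim at 26 mm, mouth 148 x 84 mm. Mid long sides the rim is cut to floor level for 40 mm, for fingers.
- charger_monitor: patient-monitor charger: low white housing fixed to the bench, 151 x 89 mm, 26 mm high, blue strip along its +x end. Origin on the bench under the bay's centre, x along the bay's length, z up. Bay floor (black) 18 mm up, 120 x 72 mm; walls slope out to the rim at 26 mm, mouth 126 x 78 mm. Mid long sides the rim is cut to floor level for 40 mm, for fingers.
- charger_pump: infusion-pump charger: low white housing fixed to the bench, 129 x 83 mm, 26 mm high, green strip along its +x end. Origin on the bench under the bay's centre, x along the bay's length, z up. Bay floor (black) 18 mm up, 98 x 66 mm; walls slope out to the rim at 26 mm, mouth 104 x 72 mm. Mid long sides the rim is cut to floor level for 40 mm, for fingers.
- charger_oximeter: hand-held oximeter charger: low white housing fixed to the bench, 109 x 75 mm, 26 mm high, yellow strip along its +x end. Origin on the bench under the bay's centre, x along the bay's length, z up. Bay floor (black) 18 mm up, 78 x 58 mm; walls slope out to the rim at 26 mm, mouth 84 x 64 mm. Mid long sides the rim is cut to floor level for 40 mm, for fingers.
- multimeter: Yellow hand-held multimeter lying face up, 175 x 82 x 48 mm, loose. Origin at the centre of its underside, x along its length. Not to be moved.
- tub: Open white tub with metal parts in it, 143 x 106 x 55 mm, loose. Origin at the centre of its underside, x along its length. Not to be moved.
Mind the look-alikes: they are no part of the job. What is shaped like the pack_pump but pink is not meant.

How it is judged:
By the outcome, as a careful person would: the job done as asked, in the order asked, and still so for the second after the job is handed in, with the robot touching nothing.
It also fails if it takes over 120 s, if anything falls off the work surface, if the arm or the gripper's body presses on something with over 40 N, if the wrist force passes 120 N, or if a joint passes its speed limit or range.

### The arm

A 7-joint arm with a two-finger parallel gripper is mounted at the origin on the work surface. World frame = base frame: x ahead of the robot, y to its left, z up, the work surface at z = 0. Lengths are in m, angles in degrees, forces in N, time in s.
With the tool pointing down it reaches from about 0.4 to 0.85 m from the base axis. Payload 4.5 kg.
Tool frame: the origin (TCP) lies midway between the tips of the shut fingers; the grasp point (between the pads) lies 19 mm behind it; z points along the fingers, y is the direction in which the jaws open and shut (so a half turn about z gives the same grasp; the last joint's range is limited). The gripper opens to 85 mm and grips with 20 to 120 N. Pads are 22 mm wide; open, the fingers measure 114 mm over their backs; the gripper's body (76 mm by 85 mm) begins 54 mm behind the grasp point. The pads swing forward as they close: fully open they stand 13 mm farther back than shut.
Start: joints at [72.41, 39.483, -11.15, 89.685, 9.013, 51.709, -12.324], TCP at [0.209, -0.589, 0.231] pointing down, gripper open.
Joint ranges: [-172.22, 172.22], [-26.19, 119.32], [-84.43, 86.54], [7.71, 146.69], [-57.33, 237.33], [2.42, 119.75], [-152.13, 152.13]. Speed limits (degrees/s): [147.25, 147.25, 180, 180, 180, 180, 180].

### API

Orientations are given as [roll, pitch, yaw] about the fixed x, y, z axes, in that order (R = Rz(yaw) Ry(pitch) Rx(roll)).
In Python, from plant import ctrl gives the robot as it stands.
- The arm moves only by the shell command python3 -m inch 'ROWS' [FORCE]. ROWS is JSON, a list of rows, each a list of 3 entries, a list of its own where there are three numbers: the shift along the tool's x, y, z in m, then the turn about the tool's z in degrees, then the finger opening in m, from 0 to 0.0854. A call has 1 to 12 rows; each row is the pose to reach, as a shift and turn from the pose commanded when the call began, along the tool's axes at that moment; what a row does not reach only later rows make up. A row lasts 1/8 s, in which the tool goes at most 62.5 mm and 10.7 degrees, less where a joint would pass 70% of its speed; a pose out of reach is approached as far as the arm can. A call with a gripper value outside its range is refused whole. The fingers move at their own pace and stop on an object; FORCE is the grip in N (left out, the last holds). Time passes only in rows, so rows that repeat a pose let the fingers close. It gives the time, the measured TCP pose, the force and the opening at its end, in the units of the state.
- ctrl.get_obs(): the state, without advancing time (a new reading comes with each control period).
- ctrl.camera(name): name is "side" or "top"; returns a dict with "img" (420x560x3 uint8, red, green, blue), "fx", "fy", "cx", "cy" (pixels), "dist" ([k1, k2, p1, p2, k3] as OpenCV has them; the pictures are not rectified), "R" (3x3) and "t" (3): a world point X has camera coordinates R X + t. Camera axes: x right, y down, z forward; pixel columns grow to the right and rows downward; lengths in m; the calibration is good to about 2 mm. A picture is of the moment at which its call begins. There is no depth.
- ctrl.finish_job(): hands the job in, once; it reports no verdict.
The state is a dict: "clock": time; "joints": joint angles; "qd": joint speeds; "effort": joint torques, N m; "ee_pos": TCP position; "tool_rot": TCP orientation; "ft_force": force on the tool from outside, world axes, zero at the start; "wrist_torque": the same for the moment, N m; "gripper_width": finger opening in m.
Only numpy, scipy, OpenCV 4.12 (cv2) and the standard library are available. Lean on these libraries where they do the work, as an engineer would, in place of code of your own. Each camera call takes 0.05 s, during which the arm holds its last target. There are 200 camera calls.

## Working session

There is one attempt and no reset: what is moved stays moved. The work goes in short steps, Python scripts to look and compute and a shell command to move; the robot and the scene stay as the last step left them, time stands still between calls to the robot, and variables do not carry over. Pictures are saved under pics/ and viewed, about 12 in all and at most 16, crops included, and the job is handed in when it is done.

```bash
ls; mkdir -p pics; python3 - <<'E'
from plant import ctrl
import cv2,numpy as np
o=ctrl.get_obs();print(o)
for n in("top","side"):
    c=ctrl.camera(n);cv2.imwrite(f"pics/{n}0.png",c["img"][:,:,::-1]);print(n,{k:np.round(c[k],4).tolist() for k in c if k!="img"})
E
```

```text
pics
{'clock': 0.0, 'joints': array([ 72.41194654,  39.53465474, -11.14498902,  89.74619845,
         9.01213584,  51.70962616, -12.32230215]), 'qd': array([ 0.01571887,  0.08159257,  0.01998737,  0.01243934,  0.03888062,
       -0.00432115,  0.09188405]), 'effort': array([-5.36963421e-05, -5.39603770e+01, -1.26626529e+00, -1.58541656e+01,
        9.11380746e-03,  9.56667558e-03, -1.11589134e-05]), 'ee_pos': array([ 0.20861483, -0.58844982,  0.23046193]), 'tool_rot': array([-1.79891629e+02,  7.34512918e-03,  1.95314918e+01]), 'ft_force': array([ 0.03014974,  0.39291115, -0.12450574]), 'wrist_torque': array([-0.00483237,  0.02216686,  0.07504195]), 'gripper_width': 0.08535380571138663}
top {'fx': 472.7217, 'fy': 472.7217, 'cx': 280.1096, 'cy': 204.7066, 'dist': [-0.0331, 0.0, 0.0, 0.0, 0.0], 'R': [[0.0286, -0.9995, 0.0112], [-0.9975, -0.0293, -0.0647], [0.065, -0.0094, -0.9978]], 't': [-0.0232, 0.4925, 1.0642]}
side {'fx': 544.8476, 'fy': 544.8476, 'cx': 272.577, 'cy': 214.5904, 'dist': [0.0202, 0.0, 0.0, 0.0, 0.0], 'R': [[-0.9862, -0.1655, 0.0033], [-0.1255, 0.7345, -0.6669], [0.108, -0.6581, -0.7452]], 't': [0.4893, 0.0965, 1.3461]}
```

View pics/top0.png

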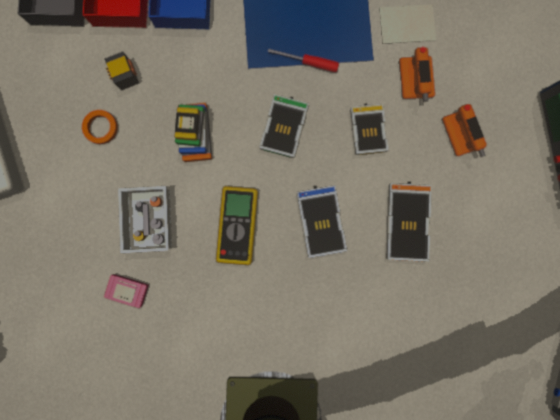

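View pics/side0.png

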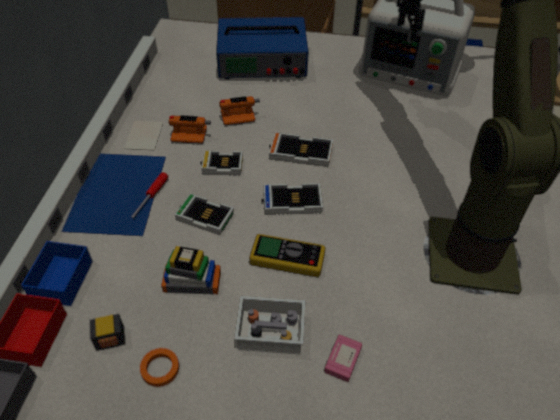

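The top view shows the stack near (192,130): oximeter on top, then pump, monitor and defib. The chargers are green (284,127), yellow (369,130), blue (322,222) and orange (410,222).

These could be mistaken for something I want:
- pink pack (126,291)
- black and yellow cube (122,70)
- orange ring (99,127)
- orange clamps (417,75) and (465,130)

I choose the stack by its description, and check it next in a close crop.

```bash
cat > h.py <<'E'
from plant import ctrl
import cv2,numpy as np
def shot(n): return ctrl.camera(n)
def K(c): return np.array([[c["fx"],0,c["cx"]],[0,c["fy"],c["cy"]],[0,0,1.]])
def px2w(c,p,z):
    u=cv2.undistortPoints(np.float64(p).reshape(-1,1,2),K(c),np.float64(c["dist"])).reshape(-1,2)
    R=np.array(c["R"]);t=np.array(c["t"]);d=np.c_[u,np.ones(len(u))]@R;o=-R.T@t
    return (o+d*((z-o[2])/d[:,2])[:,None])[:,:2]
def w2px(c,X):
    return cv2.projectPoints(np.float64(X).reshape(-1,1,3),cv2.Rodrigues(np.array(c["R"]))[0],np.float64(c["t"]),K(c),np.float64(c["dist"]))[0].reshape(-1,2)
def rect(P):
    (cx,cy),(w,h),a=cv2.minAreaRect(np.float32(P*1000))
    if w<h:w,h,a=h,w,a+90
    return np.round([cx/1000,cy/1000,w,h,(a+90)%180-90],4)
E
python3 - <<'E'
from h import *
t=shot("top");s=shot("side")
a=cv2.resize(t["img"][92:172,152:232],(560,560),interpolation=cv2.INTER_CUBIC)
cv2.imwrite("pics/topcrop.png",a[:,:,::-1])
b=cv2.resize(s["img"][235:305,150:235],(680,560),interpolation=cv2.INTER_CUBIC)
cv2.imwrite("pics/sidecrop.png",b[:,:,::-1])
hsv=cv2.cvtColor(t["img"],cv2.COLOR_RGB2HSV)
for nm,(x,y) in dict(pump=(284,127),oxi=(369,130),mon=(322,222),defib=(410,222)).items():
    m=np.zeros(hsv.shape[:2],np.uint8);r=48
    m[y-r:y+r,x-r:x+r]=(t["img"].max(2)<75)[y-r:y+r,x-r:x+r]
    cs,_=cv2.findContours(m,0,1)
    q=min([k for k in cs if cv2.contourArea(k)>300],key=lambda k:-cv2.pointPolygonTest(k,(x,y+10),True))
    print(nm,rect(px2w(t,q[:,0,:],.018)),cv2.contourArea(q))
E
```

```text
pump [ 6.704000e-01 -9.900000e-03  1.012609e+02  6.936360e+01 -1.355960e+01] 1185.0
oxi [ 0.6689 -0.2116 80.7648 60.6128  7.1903] 795.5
mon [ 4.512000e-01 -1.058000e-01  1.237696e+02  7.525450e+01  1.167160e+01] 1658.5
defib [  0.455   -0.3054 146.096   81.3996  -0.849 ] 2104.5
```

View pics/topcrop.png

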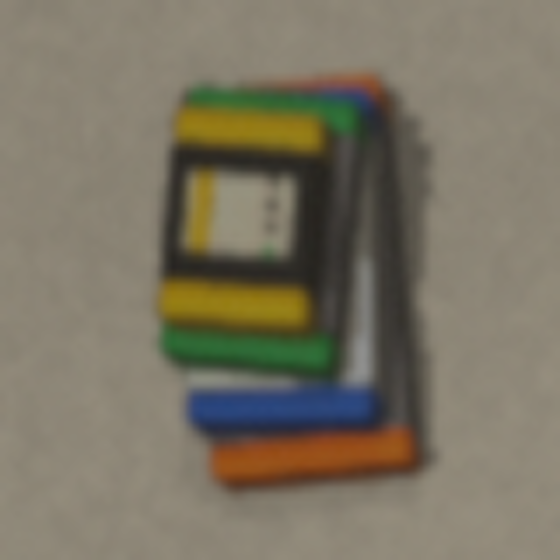

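View pics/sidecrop.png

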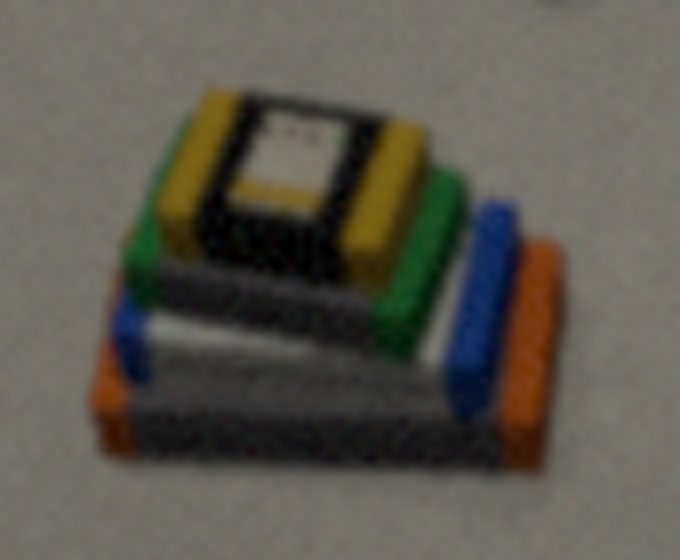

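The crops confirm the stack order, with the oximeter (black/yellow) on top, then pump (grey/green), monitor (white/blue) and defib (grey/orange). Now I get the stack pose from rays in both views.

```bash
cat >> h.py <<'E'
def go(x,y,yaw,z=None):
    o=ctrl.get_obs();p=o["ee_pos"];r=o["tool_rot"];w=np.deg2rad(r[2])
    d=np.array([x-p[0],y-p[1]])
    dy=(yaw-r[2]+90)%180-90
    print("clock %.2f pos %s yaw %.1f | shift x %.4f y %.4f z %s turn %.1f w %.4f"%(o["clock"],np.round(p,4),r[2],d@[np.cos(w),np.sin(w)],d@[np.sin(w),-np.cos(w)],None if z is None else round(p[2]-z,4),-dy,o["gripper_width"]))
E
python3 - <<'E'
from h import *
t=shot("top");s=shot("side")
f=lambda P,k,o:(np.array(P)+.5)/k-.5+np.array(o)
print("order x+y+, x-y+, x-y-, x+y-")
Z=.108
print(px2w(t,f([(178,107),(160,308),(308,316),(322,116)],7,(152,92)),Z).round(4).tolist())
print(px2w(s,f([(162,212),(348,240),(426,128),(208,92)],8,(150,235)),Z).round(4).tolist())
R=np.array(t["R"]);print(-R.T@t["t"])
for c,n in((t,"top"),(s,"side")):
    hsv=cv2.cvtColor(c["img"],cv2.COLOR_RGB2HSV)
    b=(slice(85,172),slice(160,230)) if n=="top" else (slice(235,305),slice(150,235))
    for nm,lo,hi,z in(("yel",20,32,.108),("grn",50,80,.084),("blu",100,125,.058),("org",3,14,.030)):
        m=np.zeros(hsv.shape[:2],np.uint8);m[b]=cv2.inRange(hsv,(lo,130,50),(hi,255,255))[b]
        k,l,st,ce=cv2.connectedComponentsWithStats(m)
        print(n,nm,[(st[i,4],*px2w(c,ce[i:i+1],z-.004)[0].round(4)) for i in range(1,k) if st[i,4]>12])
E
```

```text
order x+y+, x-y+, x-y-, x+y-
[[0.6883, 0.2163], [0.6265, 0.219], [0.6254, 0.1743], [0.6868, 0.1726]]
[[0.6872, 0.2225], [0.6346, 0.2232], [0.6234, 0.1821], [0.6867, 0.1799]]
[0.42272912 0.00114638 1.09404764]
top yel [(np.int32(124), np.float64(0.6827), np.float64(0.1947)), (np.int32(30), np.float64(0.6566), np.float64(0.209)), (np.int32(158), np.float64(0.6289), np.float64(0.1962))]
top grn [(np.int32(15), np.float64(0.6957), np.float64(0.1722)), (np.int32(61), np.float64(0.62), np.float64(0.1964))]
top blu [(np.int32(106), np.float64(0.6064), np.float64(0.1897))]
top org [(np.int32(179), np.float64(0.596), np.float64(0.1849))]
side yel [(np.int32(95), np.float64(0.684), np.float64(0.2035)), (np.int32(126), np.float64(0.6299), np.float64(0.2055)), (np.int32(23), np.float64(0.6594), np.float64(0.2086))]
side grn [(np.int32(77), np.float64(0.6221), np.float64(0.2035)), (np.int32(18), np.float64(0.6982), np.float64(0.2151))]
side blu [(np.int32(109), np.float64(0.6079), np.float64(0.1986)), (np.int32(18), np.float64(0.7036), np.float64(0.2244))]
side org [(np.int32(157), np.float64(0.5961), np.float64(0.1972)), (np.int32(42), np.float64(0.7102), np.float64(0.2334))]
```

```bash
python3 -c "
from h import *
go(.657,.196,-2,.0855)"
```

```text
clock 0.30 pos [ 0.2088 -0.5889  0.231 ] yaw 19.5 | shift x 0.6848 y -0.5899 z 0.1455 turn 21.5 w 0.0853
```

```bash
python3 -m inch '[[[0.02,-0.017,0],2,0.085],[[0.055,-0.047,0],4,0.085],[[0.095,-0.082,0],6,0.085],[[0.14,-0.12,0],8,0.085],[[0.185,-0.16,0],10,0.085],[[0.23,-0.2,0],12,0.085],[[0.275,-0.237,0],14,0.085],[[0.32,-0.276,0],16,0.085],[[0.365,-0.315,0],18,0.085],[[0.41,-0.353,0],20,0.085],[[0.445,-0.383,0],21.5,0.085],[[0.46,-0.396,0],21.5,0.085]]' 50; python3 -c "
from h import *
go(.657,.196,-2,.0855)"
```

```text
clock: 1.8
ee_pos: [0.5115, -0.0588, 0.2313]
tool_rot: [-179.9, -0.1, -1.7]
ft_force: [-0.2, -1.2, -0.2]
gripper_width: 0.0849
clock 1.80 pos [ 0.5115 -0.0588  0.2313] yaw -1.7 | shift x 0.1379 y -0.2590 z 0.1458 turn 0.3 w 0.0849
```

```bash
python3 -m inch '[[[0.015,-0.03,0],0,0.085],[[0.035,-0.07,0],0,0.085],[[0.06,-0.115,0],0,0.085],[[0.085,-0.165,0],0,0.085],[[0.11,-0.21,0],0,0.085],[[0.128,-0.24,0],0,0.085],[[0.136,-0.256,0],0,0.085],[[0.136,-0.256,0],0,0.085],[[0.136,-0.256,0],0,0.085]]' 50; python3 -c "
from h import *
go(.657,.196,-2,.0855)"
```

```text
clock: 2.92
ee_pos: [0.6545, 0.1866, 0.2311]
tool_rot: [179.9, 0.0, -2.1]
ft_force: [0.6, -1.6, -0.1]
gripper_width: 0.085
clock 2.92 pos [0.6545 0.1866 0.2311] yaw -2.1 | shift x 0.0021 y -0.0095 z 0.1456 turn -0.1 w 0.0850
```

```bash
python3 -m inch '[[[0.002,-0.009,0.02],0,0.085],[[0.002,-0.009,0.06],0,0.085],[[0.002,-0.009,0.1],0,0.085],[[0.002,-0.009,0.125],0,0.085],[[0.002,-0.009,0.138],0,0.08],[[0.002,-0.009,0.145],0,0.07],[[0.002,-0.009,0.145],0,0.07],[[0.002,-0.009,0.145],0,0.07]]' 50; python3 - <<'E'
from h import *
go(.657,.196,-2,.0855)
print(ctrl.get_obs()["ft_force"])
t=shot("top");s=shot("side")
a=cv2.resize(s["img"][215:315,140:250],(660,600),interpolation=cv2.INTER_CUBIC)
cv2.imwrite("pics/s1.png",a[:,:,::-1])
E
```

```text
clock: 3.92
ee_pos: [0.6579, 0.1982, 0.0874]
tool_rot: [-180.0, -0.1, -2.0]
ft_force: [-0.1, 0.5, -0.5]
gripper_width: 0.0703
clock 3.92 pos [0.6579 0.1982 0.0874] yaw -2.0 | shift x -0.0008 y 0.0023 z 0.0019 turn 0.0 w 0.0703
[-0.14645958  0.52495132 -0.54388638]
```

View pics/s1.png

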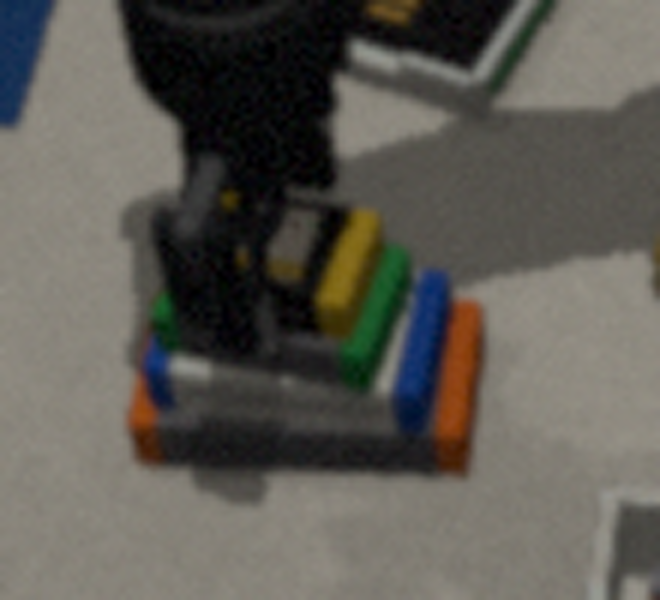

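```bash
python3 - <<'E'
from h import *
s=shot("side")
P=[(.657,.196,.108),(.657,.219,.108),(.657,.219,.084),(.658,.235,.094),(.658,.25,.094),(.69,.219,.084),(.624,.219,.084),(.647,.24,.094),(.669,.24,.094)]
print(((w2px(s,P)-[140,215])*6).round().tolist())
E
```

```text
[[279.0, 231.0], [262.0, 280.0], [269.0, 319.0], [252.0, 337.0], [240.0, 371.0], [183.0, 307.0], [356.0, 331.0], [277.0, 353.0], [219.0, 344.0]]
```

```bash
python3 -m inch '[[[0,0.001,0.001],0,0.06],[[0,0.001,0.001],0,0.05],[[0,0.001,0.001],0,0.045],[[0,0.001,0.001],0,0.035],[[0,0.001,0.001],0,0.03],[[0,0.001,0.001],0,0.03]]' 50; python3 -m inch '[[[0,0,-0.004],0,0.03],[[0,0,-0.015],0,0.03],[[0,0,-0.035],0,0.03],[[0,0,-0.06],0,0.03],[[0,0,-0.08],0,0.03],[[0,0,-0.09],0,0.03],[[0,0,-0.09],0,0.03]]'; python3 - <<'E'
from h import *
go(.6689,-.2116,7.2,.105)
s=shot("side")
a=cv2.resize(s["img"][165:315,120:270],(600,600),interpolation=cv2.INTER_CUBIC)
cv2.imwrite("pics/s2.png",a[:,:,::-1])
E
```

```text
clock: 4.82
ee_pos: [0.6574, 0.1971, 0.0856]
tool_rot: [-180.0, -0.0, -2.0]
ft_force: [0.0, 0.7, 3.8]
gripper_width: 0.045
clock: 5.7
ee_pos: [0.6577, 0.1972, 0.1765]
tool_rot: [-180.0, -0.1, -2.0]
ft_force: [0.3, -0.8, -1.8]
gripper_width: 0.0448
clock 5.70 pos [0.6577 0.1972 0.1765] yaw -2.0 | shift x 0.0253 y 0.4081 z 0.0715 turn -9.2 w 0.0448
```

View pics/s2.png

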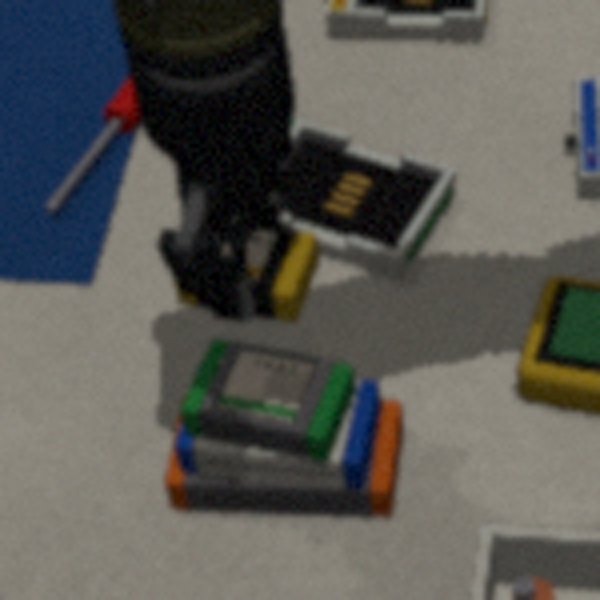

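```bash
python3 -m inch '[[[0.001,0.02,0],0,0.03],[[0.004,0.06,0],-1,0.03],[[0.007,0.11,0],-2,0.03],[[0.01,0.16,0.01],-3.5,0.03],[[0.013,0.21,0.025],-5,0.03],[[0.017,0.26,0.04],-6.5,0.03],[[0.02,0.31,0.055],-8,0.03],[[0.023,0.355,0.065],-9,0.03],[[0.025,0.39,0.07],-9.2,0.03],[[0.025,0.404,0.071],-9.2,0.03],[[0.025,0.408,0.071],-9.2,0.03],[[0.025,0.408,0.071],-9.2,0.03]]'; python3 -c "
from h import *
go(.6689,-.2116,7.2,.0200)"
```

```text
clock: 7.25
ee_pos: [0.6684, -0.2097, 0.1045]
tool_rot: [-179.9, -0.0, 7.3]
ft_force: [0.1, 0.2, -1.7]
gripper_width: 0.0448
clock 7.25 pos [ 0.6684 -0.2097  0.1045] yaw 7.3 | shift x 0.0003 y 0.0020 z 0.0845 turn 0.1 w 0.0448
```

```bash
python3 -m inch '[[[0,0.001,0.01],0,0.03],[[0,0.001,0.03],0,0.03],[[0,0.001,0.047],0,0.03],[[0,0.001,0.055],0,0.03],[[0,0.001,0.06],0,0.03],[[0,0.001,0.065],0,0.03],[[0,0.001,0.07],0,0.03],[[0,0.001,0.074],0,0.03],[[0,0.001,0.078],0,0.03],[[0,0.001,0.081],0,0.03],[[0,0.001,0.081],0,0.03]]'; python3 -c "
from h import *
go(.6689,-.2116,7.2,.0200)"
```

```text
clock: 8.62
ee_pos: [0.668, -0.2126, 0.023]
tool_rot: [-180.0, 0.0, 7.2]
ft_force: [0.1, -0.2, -1.3]
gripper_width: 0.0455
clock 8.62 pos [ 0.668  -0.2126  0.023 ] yaw 7.2 | shift x 0.0010 y -0.0009 z 0.003 turn 0.0 w 0.0455
```

```bash
python3 -m inch '[[[0,0,0.001],0,0.03],[[0,0,0.002],0,0.03],[[0,0,0.003],0,0.03],[[0,0,0.003],0,0.03]]'; python3 -c "
from h import *
go(.6689,-.2116,7.2,.0200)"
```

```text
clock: 9.12
ee_pos: [0.6681, -0.2126, 0.0202]
tool_rot: [180.0, 0.0, 7.2]
ft_force: [0.2, 0.1, -1.2]
gripper_width: 0.0451
clock 9.12 pos [ 0.6681 -0.2126  0.0202] yaw 7.2 | shift x 0.0009 y -0.0009 z 0.0002 turn 0.0 w 0.0451
```

```bash
python3 -m inch '[[[0,0,0.001],0,0.03],[[0,0,0.0015],0,0.03],[[0,0,0.0015],0,0.03]]'; python3 -m inch '[[[0,0,0],0,0.05],[[0,0,0],0,0.055],[[0,0,-0.002],0,0.06],[[0,0,-0.004],0,0.065],[[0,0,-0.02],0,0.07],[[0,0,-0.05],0,0.075],[[0,0,-0.09],0,0.08],[[0,0,-0.13],0,0.085],[[0,0,-0.15],0,0.085],[[0,0,-0.15],0,0.085]]'; python3 -c "
from h import *
go(.655,.195,-2,.0855)"
```

```text
clock: 9.5
ee_pos: [0.6683, -0.2127, 0.0196]
tool_rot: [180.0, -0.0, 7.2]
ft_force: [-1.1, 1.3, 5.4]
gripper_width: 0.0452
clock: 10.75
ee_pos: [0.6697, -0.2131, 0.1719]
tool_rot: [179.9, -0.3, 7.2]
ft_force: [0.7, 1.2, -0.7]
gripper_width: 0.0855
clock 10.75 pos [ 0.6697 -0.2131  0.1719] yaw 7.2 | shift x 0.0367 y -0.4067 z 0.0864 turn 9.2 w 0.0855
```

```bash
python3 - <<'E'
from h import *
t=shot("top");s=shot("side")
a=cv2.resize(t["img"][92:172,152:232],(480,480),interpolation=cv2.INTER_CUBIC)
b=cv2.resize(s["img"][130:310,150:250],(334,600),interpolation=cv2.INTER_CUBIC)
o=np.zeros((600,800,3),np.uint8);o[:480,:458]=a[:,:458];o[:600,460:794]=b
cv2.imwrite("pics/c3.png",o[:,:,::-1])
E
```

```text
(no output)
```

View pics/c3.png

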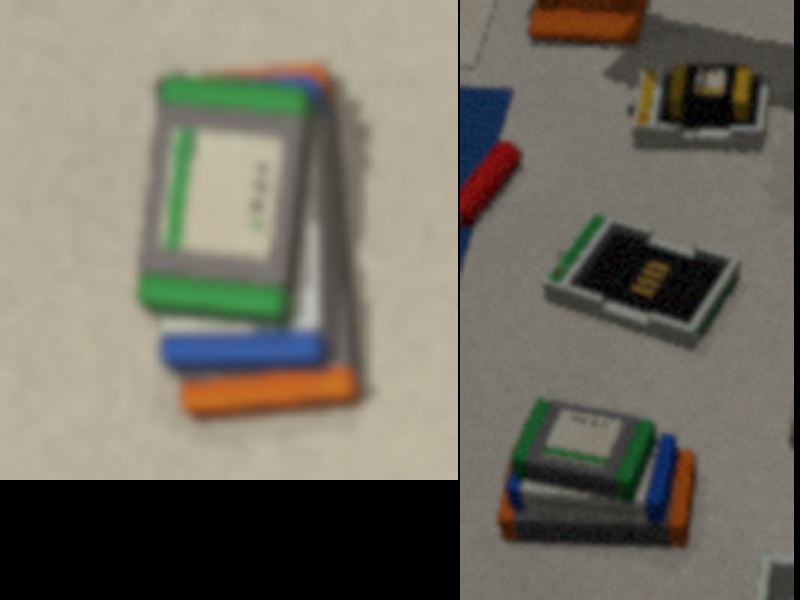

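```bash
python3 - <<'E'
from h import *
t=shot("top");s=shot("side")
f=lambda P,k,o:(np.array(P)+.5)/k-.5+np.array(o)
def sh(c,P,z):
    w=px2w(c,P,z);e=(w[0]-w[1]+w[3]-w[2]);print(w.round(4).tolist(),"ctr",w.mean(0).round(4),"yaw",np.rad2deg(np.arctan2(e[1],e[0])).round(1),"L",np.linalg.norm(e)/2)
sh(t,f([(160,77),(140,298),(283,306),(308,92)],6,(152,92)),.084)
sh(s,f([(516-460,452),(620-460,474),(653-460,422),(544-460,402)],3.34,(150,130)),.084)
print("plate",px2w(t,f([(222,192)],6,(152,92)),.084))
go(.655,.195,-2,.0575+.0016)
E
```

```text
[[0.7003, 0.2191], [0.6191, 0.2227], [0.6177, 0.1711], [0.6963, 0.1653]] ctr [0.6583 0.1945] yaw -3.3 L 0.08001161913721837
[[0.7, 0.2174], [0.627, 0.2233], [0.6161, 0.1776], [0.6936, 0.1734]] ctr [0.6592 0.1979] yaw -3.9 L 0.07542535223862164
plate [[0.65866814 0.19482208]]
clock 10.95 pos [ 0.6672 -0.2123  0.1675] yaw 7.2 | shift x 0.0391 y -0.4056 z 0.1084 turn 9.2 w 0.0849
```

```bash
python3 -m inch '[[[0.002,-0.02,0],1,0.085],[[0.007,-0.06,0],2,0.085],[[0.012,-0.11,0],3,0.085],[[0.017,-0.16,0],4.5,0.085],[[0.022,-0.21,0],6,0.085],[[0.027,-0.26,0],7.5,0.085],[[0.032,-0.31,0],9,0.085],[[0.037,-0.355,0],10,0.085],[[0.04,-0.39,0],10.5,0.085],[[0.042,-0.404,0],10.5,0.085],[[0.042,-0.406,0],10.5,0.085],[[0.042,-0.406,0],10.5,0.085]]'; python3 -c "
from h import *
go(.658,.195,-3.3,.0592)"
```

```text
clock: 12.45
ee_pos: [0.6591, 0.1928, 0.1685]
tool_rot: [179.9, 0.0, -3.4]
ft_force: [0.4, 0.9, 0.6]
gripper_width: 0.0853
clock 12.45 pos [0.6591 0.1928 0.1685] yaw -3.4 | shift x -0.0012 y -0.0022 z 0.1093 turn -0.1 w 0.0853
```

```bash
python3 -m inch '[[[-0.001,-0.001,0.02],0,0.085],[[-0.001,-0.001,0.05],0,0.085],[[-0.001,-0.001,0.08],0,0.085],[[-0.001,-0.001,0.098],0,0.08],[[-0.001,-0.001,0.107],0,0.076],[[-0.001,-0.001,0.109],0,0.076],[[-0.001,-0.001,0.109],0,0.07],[[-0.001,-0.001,0.109],0,0.06],[[-0.001,-0.001,0.109],0,0.05],[[-0.001,-0.001,0.109],0,0.04],[[-0.001,-0.001,0.109],0,0.035],[[-0.001,-0.001,0.109],0,0.035]]' 50;python3 -c "
from h import *
go(.658,.195,-3.3,.0592)"
```

```text
clock: 13.95
ee_pos: [0.6585, 0.1968, 0.0609]
tool_rot: [-180.0, -0.1, -3.3]
ft_force: [-0.7, -0.9, 6.6]
gripper_width: 0.0527
clock 13.95 pos [0.6585 0.1968 0.0609] yaw -3.3 | shift x -0.0004 y 0.0018 z 0.0017 turn 0.0 w 0.0527
```

```bash
python3 -m inch '[[[0,0,-0.004],0,0.035],[[0,0,-0.015],0,0.035],[[0,0,-0.035],0,0.035],[[0,0,-0.06],0,0.035],[[0,0,-0.08],0,0.035],[[0,0,-0.09],0,0.035],[[0,0,-0.09],0,0.035]]'; python3 -c "
from h import *
go(.6704,-.0099,-13.6,.05)"
```

```text
clock: 14.82
ee_pos: [0.6582, 0.1966, 0.1507]
tool_rot: [-180.0, -0.1, -3.3]
ft_force: [-1.0, 0.2, -3.8]
gripper_width: 0.0532
clock 14.82 pos [0.6582 0.1966 0.1507] yaw -3.3 | shift x 0.0240 y 0.2055 z 0.1007 turn 10.3 w 0.0532
```

```bash
python3 -m inch '[[[0.002,0.02,0],1,0.035],[[0.007,0.06,0],3,0.035],[[0.012,0.105,0],6,0.035],[[0.017,0.15,0.02],8,0.035],[[0.021,0.185,0.045],10,0.035],[[0.024,0.202,0.07],10.3,0.035],[[0.024,0.2055,0.085],10.3,0.035],[[0.024,0.2055,0.096],10.3,0.035],[[0.024,0.2055,0.1],10.3,0.035],[[0.024,0.2055,0.1],10.3,0.035],[[0.024,0.2055,0.1],10.3,0.035]]'; python3 -c "
from h import *
go(.6704,-.0099,-13.6,.0209)"
```

```text
clock: 16.2
ee_pos: [0.6707, -0.0094, 0.0506]
tool_rot: [-180.0, -0.1, -13.5]
ft_force: [0.1, 0.5, -2.8]
gripper_width: 0.0525
clock 16.20 pos [ 0.6707 -0.0094  0.0506] yaw -13.5 | shift x -0.0002 y 0.0006 z 0.0297 turn 0.1 w 0.0525
```

```bash
python3 -m inch '[[[0,0.0005,0.006],0,0.035],[[0,0.0005,0.011],0,0.035],[[0,0.0005,0.016],0,0.035],[[0,0.0005,0.02],0,0.035],[[0,0.0005,0.024],0,0.035],[[0,0.0005,0.0265],0,0.035],[[0,0.0005,0.028],0,0.035],[[0,0.0005,0.028],0,0.035]]'; python3 -m inch '[[[0,0,0.0008],0,0.035],[[0,0,0.0016],0,0.035],[[0,0,0.0016],0,0.035]]'; python3 -c "
from h import *
go(.6704,-.0099,-13.6,.0209)"
```

```text
clock: 17.2
ee_pos: [0.6699, -0.0105, 0.0217]
tool_rot: [180.0, 0.0, -13.6]
ft_force: [-0.4, -0.2, -2.9]
gripper_width: 0.0532
clock: 17.58
ee_pos: [0.6701, -0.0105, 0.021]
tool_rot: [-180.0, -0.0, -13.6]
ft_force: [-1.7, 0.2, 3.9]
gripper_width: 0.0528
clock 17.57 pos [ 0.6701 -0.0105  0.021 ] yaw -13.6 | shift x 0.0001 y -0.0007 z 0.0001 turn 0.0 w 0.0528
```

Contact with the floor. I release and retreat.

```bash
python3 -m inch '[[[0,0,0],0,0.058],[[0,0,0],0,0.062],[[0,0,-0.002],0,0.068],[[0,0,-0.004],0,0.072],[[0,0,-0.02],0,0.078],[[0,0,-0.05],0,0.085],[[0.02,0.03,-0.09],0,0.085],[[0.02,0.06,-0.12],0,0.085],[[0.02,0.09,-0.13],0,0.085],[[0.02,0.1,-0.13],0,0.085],[[0.02,0.1,-0.13],0,0.085]]'; python3 - <<'E'
from h import *
t=shot("top");s=shot("side")
a=cv2.resize(t["img"][92:172,152:232],(480,480),interpolation=cv2.INTER_CUBIC)
b=cv2.resize(s["img"][130:310,150:250],(334,600),interpolation=cv2.INTER_CUBIC)
o=np.zeros((600,800,3),np.uint8);o[:480,:458]=a[:,:458];o[:600,460:794]=b
cv2.imwrite("pics/c4.png",o[:,:,::-1])
go(.65,.19,3,.03)
E
```

```text
clock: 18.95
ee_pos: [0.6655, -0.1124, 0.1501]
tool_rot: [-180.0, 0.0, -13.6]
ft_force: [0.9, 0.2, -0.4]
gripper_width: 0.0854
clock 19.05 pos [ 0.6658 -0.11    0.1495] yaw -13.5 | shift x -0.0852 y -0.2881 z 0.1195 turn -16.5 w 0.0849
```

View pics/c4.png

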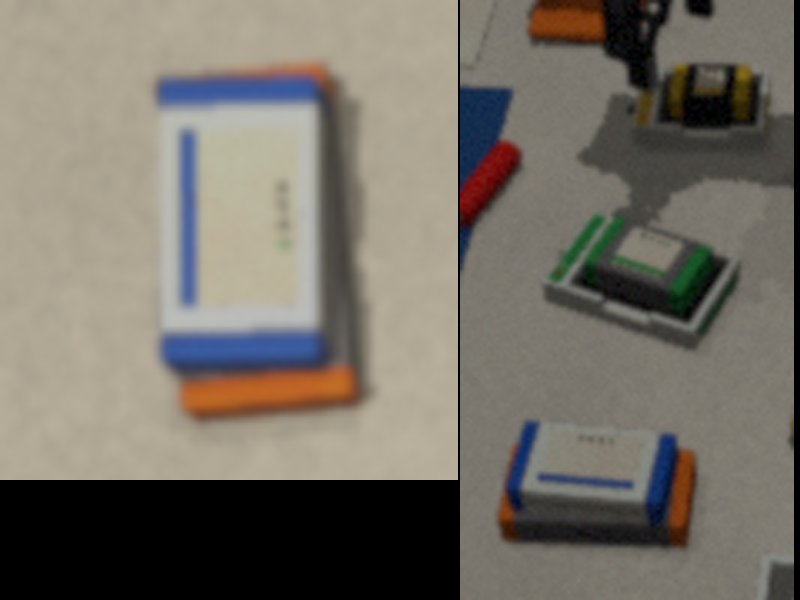

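The oximeter and pump packs sit in their bays. The monitor pack is now on top, with its plate centred at crop (239,218).

```bash
python3 - <<'E'
from h import *
t=shot("top");s=shot("side")
f=lambda P,k,o:(np.array(P)+.5)/k-.5+np.array(o)
def sh(c,P,z):
    w=px2w(c,P,z);e=(w[0]-w[1]+w[3]-w[2]);print(w.round(4).tolist(),"ctr",w.mean(0).round(4),"yaw",np.rad2deg(np.arctan2(e[1],e[0])).round(1),"L",np.linalg.norm(e)/2)
sh(t,f([(158,80),(162,356),(322,356),(320,82)],6,(152,92)),.058)
sh(s,f([(510-460,492),(650-460,508),(674-460,436),(534-460,424)],3.34,(150,130)),.058)
print("plate",px2w(t,f([(239,218)],6,(152,92)),.058))
go(.656,.193,1.5,.032)
E
```

```text
[[0.7063, 0.2254], [0.6028, 0.2193], [0.6045, 0.1603], [0.7073, 0.1652]] ctr [0.6552 0.1926] yaw 3.1 L 0.1032534222313193
[[0.7034, 0.2323], [0.6074, 0.2292], [0.6059, 0.168], [0.704, 0.1741]] ctr [0.6552 0.2009] yaw 2.7 L 0.09718807240029775
plate [[0.65516691 0.19309671]]
clock 19.15 pos [ 0.666  -0.11    0.1494] yaw -13.4 | shift x -0.0800 y -0.2924 z 0.1174 turn -14.9 w 0.0851
```

```bash
python3 -m inch '[[[-0.005,-0.02,0],-1,0.085],[[-0.016,-0.06,0],-3,0.085],[[-0.03,-0.11,0],-6,0.085],[[-0.044,-0.16,0],-9,0.085],[[-0.057,-0.21,0],-12,0.085],[[-0.07,-0.255,0],-15,0.085],[[-0.078,-0.283,0],-16.4,0.085],[[-0.081,-0.2925,0],-16.4,0.085],[[-0.081,-0.2935,0],-16.4,0.085],[[-0.081,-0.2935,0.02],-16.4,0.085],[[-0.081,-0.2935,0.04],-16.4,0.085],[[-0.081,-0.2935,0.04],-16.4,0.085]]'; python3 -c "
from h import *
go(.655,.194,3,.030)"
```

```text
clock: 20.65
ee_pos: [0.6546, 0.1899, 0.108]
tool_rot: [179.9, 0.3, 2.7]
ft_force: [-0.6, 0.1, -0.3]
gripper_width: 0.0849
clock 20.65 pos [0.6546 0.1899 0.108 ] yaw 2.7 | shift x 0.0006 y -0.0040 z 0.078 turn -0.3 w 0.0849
```

```bash
python3 -m inch '[[[0.001,-0.002,0.015],-0.3,0.085],[[0.001,-0.002,0.04],-0.3,0.085],[[0.001,-0.002,0.06],-0.3,0.085],[[0.001,-0.002,0.072],-0.3,0.08],[[0.001,-0.002,0.077],-0.3,0.08],[[0.001,-0.002,0.078],-0.3,0.078],[[0.001,-0.002,0.078],-0.3,0.07],[[0.001,-0.002,0.078],-0.3,0.062],[[0.001,-0.002,0.078],-0.3,0.055],[[0.001,-0.002,0.078],-0.3,0.045],[[0.001,-0.002,0.078],-0.3,0.04],[[0.001,-0.002,0.078],-0.3,0.04]]' 55;python3 -c "
from h import *
go(.655,.194,3,.030)"
```

```text
clock: 22.15
ee_pos: [0.6577, 0.1948, 0.0334]
tool_rot: [-179.9, -0.1, 3.1]
ft_force: [-1.3, 1.0, 6.2]
gripper_width: 0.0588
clock 22.15 pos [0.6577 0.1948 0.0334] yaw 3.1 | shift x -0.0027 y 0.0007 z 0.0034 turn 0.1 w 0.0588
```

```bash
python3 -m inch '[[[0,0,-0.004],0,0.04],[[0,0,-0.015],0,0.04],[[0,0,-0.035],0,0.04],[[0,0,-0.065],0,0.04],[[0,0,-0.1],0,0.04],[[0,0,-0.12],0,0.04],[[0,0,-0.12],0,0.04]]'; python3 - <<'E'
from h import *
go(.4536,-.1053,11.7,.05)
s=shot("side")
b=cv2.resize(s["img"][130:310,140:260],(400,600),interpolation=cv2.INTER_CUBIC)
cv2.imwrite("pics/c5.png",b[:,:,::-1])
E
```

```text
clock: 23.02
ee_pos: [0.6586, 0.1943, 0.1553]
tool_rot: [-179.9, -0.3, 3.1]
ft_force: [0.4, -0.1, -5.5]
gripper_width: 0.0587
clock 23.02 pos [0.6586 0.1943 0.1553] yaw 3.1 | shift x -0.2210 y 0.2880 z 0.1053 turn -8.6 w 0.0587
```

View pics/c5.png

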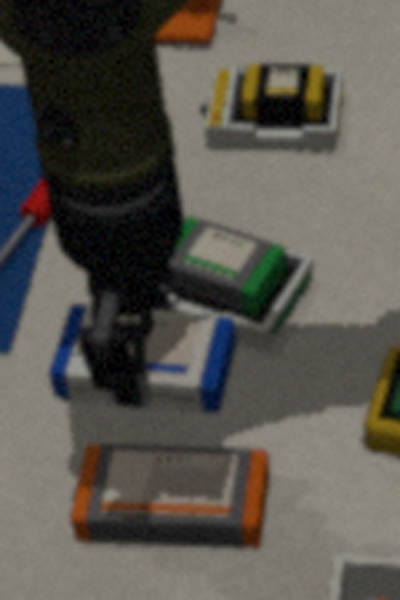

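```bash
python3 -m inch '[[[-0.012,0.016,0],-1,0.04],[[-0.036,0.047,0],-2,0.04],[[-0.065,0.085,0],-3,0.04],[[-0.095,0.125,0],-4.5,0.04],[[-0.125,0.163,0],-6,0.04],[[-0.155,0.202,0],-7,0.04],[[-0.185,0.241,0],-8,0.04],[[-0.208,0.271,0.02],-8.6,0.04],[[-0.219,0.285,0.05],-8.6,0.04],[[-0.221,0.288,0.075],-8.6,0.04],[[-0.221,0.288,0.09],-8.6,0.04],[[-0.221,0.288,0.09],-8.6,0.04]]'; python3 -c "
from h import *
go(.4536,-.1053,11.7,.0214)"
```

```text
clock: 24.58
ee_pos: [0.4511, -0.1056, 0.061]
tool_rot: [-179.9, 0.2, 11.7]
ft_force: [-0.9, 0.1, -4.1]
gripper_width: 0.0588
clock 24.57 pos [ 0.4511 -0.1056  0.061 ] yaw 11.7 | shift x 0.0025 y 0.0003 z 0.0396 turn 0.0 w 0.0588
```

```bash
python3 -m inch '[[[0.0015,0.0,0.006],0,0.04],[[0.0015,0.0,0.014],0,0.04],[[0.0015,0.0,0.02],0,0.04],[[0.0015,0,0.025],0,0.04],[[0.0015,0,0.03],0,0.04],[[0.0015,0,0.0335],0,0.04],[[0.0015,0,0.036],0,0.04],[[0.0015,0,0.0375],0,0.04],[[0.0015,0,0.0375],0,0.04]]'; python3 -c "
from h import *
go(.4536,-.1053,11.7,.0214)"
```

```text
clock: 25.7
ee_pos: [0.4535, -0.1054, 0.0247]
tool_rot: [180.0, 0.0, 11.7]
ft_force: [0.3, -0.3, -5.1]
gripper_width: 0.0588
clock 25.70 pos [ 0.4535 -0.1054  0.0247] yaw 11.7 | shift x 0.0002 y -0.0000 z 0.0033 turn 0.0 w 0.0588
```

```bash
python3 -m inch '[[[0,0,0.001],0,0.04],[[0,0,0.002],0,0.04],[[0,0,0.0028],0,0.04],[[0,0,0.0034],0,0.04],[[0,0,0.0034],0,0.04]]'; python3 -c "
from h import *
go(.4536,-.1053,11.7,.0214)"
```

```text
clock: 26.32
ee_pos: [0.4535, -0.1054, 0.0214]
tool_rot: [180.0, -0.0, 11.7]
ft_force: [-0.2, 1.3, -2.4]
gripper_width: 0.059
clock 26.32 pos [ 0.4535 -0.1054  0.0214] yaw 11.7 | shift x 0.0002 y -0.0001 z -0.0 turn 0.0 w 0.0590
```

```bash
python3 -m inch '[[[0,0,0.0005],0,0.04],[[0,0,0.0006],0,0.04]]'; python3 -m inch '[[[0,0,0],0,0.062],[[0,0,0],0,0.067],[[0,0,-0.002],0,0.072],[[0,0,-0.004],0,0.077],[[0,0,-0.02],0,0.085],[[0,0,-0.05],0,0.085],[[0.02,0.02,-0.09],0,0.085],[[0.02,0.05,-0.12],0,0.085],[[0.02,0.09,-0.13],0,0.085],[[0.02,0.11,-0.13],0,0.085],[[0.02,0.11,-0.13],0,0.085]]'; python3 - <<'E'
from h import *
t=shot("top");s=shot("side")
a=cv2.resize(t["img"][92:172,152:232],(480,480),interpolation=cv2.INTER_CUBIC)
b=cv2.resize(s["img"][130:310,150:350],(334*1,300),interpolation=cv2.INTER_CUBIC)
o=np.zeros((600,800,3),np.uint8);o[:480,:458]=a[:,:458];o[:300,460:794]=b
o[300:600,460:794]=cv2.resize(s["img"][250:310,150:217],(334,300),interpolation=cv2.INTER_CUBIC)
cv2.imwrite("pics/c6.png",o[:,:,::-1])
E
```

```text
clock: 26.58
ee_pos: [0.4535, -0.1054, 0.0213]
tool_rot: [180.0, -0.0, 11.7]
ft_force: [-1.6, 0.4, 6.6]
gripper_width: 0.0584
clock: 27.95
ee_pos: [0.4947, -0.21, 0.15]
tool_rot: [-180.0, 0.1, 11.6]
ft_force: [0.1, -0.1, -0.3]
gripper_width: 0.0847
```

View pics/c6.png

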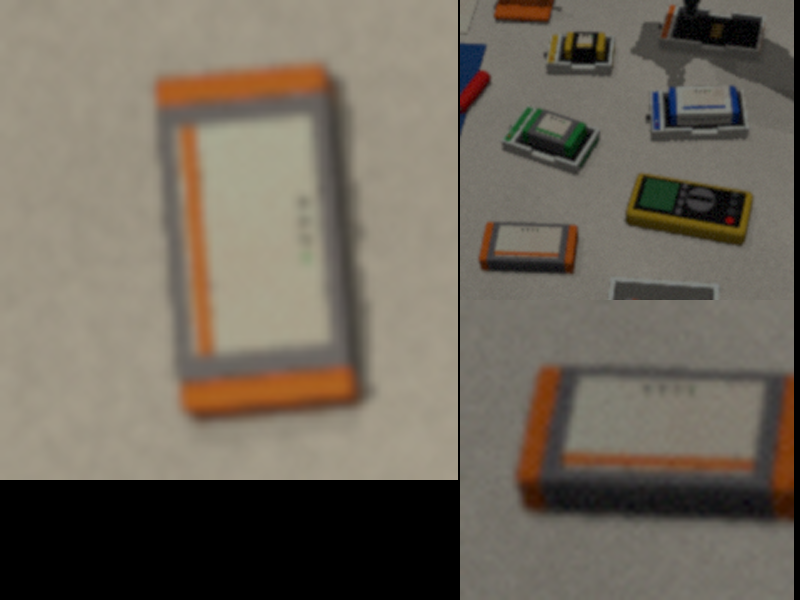

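The monitor pack is in its bay. The defib pack is alone now, with top corners at crop (157,80), (184,402), (355,392), (325,68).

```bash
python3 - <<'E'
from h import *
t=shot("top")
f=lambda P,k,o:(np.array(P)+.5)/k-.5+np.array(o)
def sh(c,P,z):
    w=px2w(c,P,z);e=(w[0]-w[1]+w[3]-w[2]);print("ctr",w.mean(0).round(4),"yaw",np.rad2deg(np.arctan2(e[1],e[0])).round(1),"L",np.linalg.norm(e)/2)
sh(t,f([(157,80),(184,402),(355,392),(325,68)],6,(152,92)),.03)
sh(t,f([(180,127),(200,355),(332,345),(322,113)],6,(152,92)),.03)
go(.654,.190,5,.003)
E
```

```text
ctr [0.6552 0.1919] yaw 7.4 L 0.12502029031723258
ctr [0.6553 0.1906] yaw 6.1 L 0.08884179090287343
clock 28.10 pos [ 0.4947 -0.2066  0.1498] yaw 11.9 | shift x 0.2375 y -0.3553 z 0.1468 turn 6.9 w 0.0848
```

```bash
python3 -m inch '[[[0.012,-0.018,0],0,0.085],[[0.035,-0.053,0],1,0.085],[[0.062,-0.093,0],2,0.085],[[0.09,-0.135,0],3,0.085],[[0.118,-0.177,0],4,0.085],[[0.146,-0.218,0],4.9,0.085],[[0.174,-0.26,0],4.9,0.085],[[0.202,-0.302,0],4.9,0.085],[[0.226,-0.337,0],4.9,0.085],[[0.236,-0.353,0],4.9,0.085],[[0.2385,-0.3565,0.04],4.9,0.085],[[0.2385,-0.3565,0.06],4.9,0.085]]'; python3 -m inch '[[[0,0,0],0,0.085],[[0,0,0],0,0.085]]'; python3 -c "
from h import *
go(.655,.1915,7,.002)"
```

```text
clock: 29.6
ee_pos: [0.6535, 0.1905, 0.0879]
tool_rot: [-180.0, 0.3, 7.0]
ft_force: [0.4, -0.2, 0.3]
gripper_width: 0.085
clock: 29.85
ee_pos: [0.657, 0.1884, 0.0916]
tool_rot: [180.0, -0.1, 6.8]
ft_force: [0.3, -0.0, -0.7]
gripper_width: 0.0846
clock 29.85 pos [0.657  0.1884 0.0916] yaw 6.8 | shift x -0.0016 y -0.0033 z 0.0896 turn -0.2 w 0.0846
```

```bash
python3 -m inch '[[[-0.0015,-0.003,0.02],0,0.085],[[-0.0015,-0.003,0.05],0,0.085],[[-0.0015,-0.003,0.073],0,0.085],[[-0.0015,-0.003,0.083],0,0.085],[[-0.0015,-0.003,0.087],0,0.085],[[-0.0015,-0.003,0.088],0,0.08],[[-0.0015,-0.003,0.088],0,0.073],[[-0.0015,-0.003,0.088],0,0.066],[[-0.0015,-0.003,0.088],0,0.058],[[-0.0015,-0.003,0.088],0,0.05],[[-0.0015,-0.003,0.088],0,0.05],[[-0.0015,-0.003,0.088],0,0.05]]' 60;python3 -c "
from h import *
go(.655,.1915,7,.002)"
```

```text
clock: 31.35
ee_pos: [0.6554, 0.1933, 0.0043]
tool_rot: [-179.9, -0.1, 6.9]
ft_force: [-2.0, 2.5, 5.8]
gripper_width: 0.0647
clock 31.35 pos [0.6554 0.1933 0.0043] yaw 6.9 | shift x -0.0006 y 0.0018 z 0.0023 turn -0.1 w 0.0647
```

```bash
python3 -m inch '[[[0,0,-0.004],0,0.05],[[0,0,-0.015],0,0.05],[[0,0,-0.035],0,0.05],[[0,0,-0.065],0,0.05],[[0,0,-0.1],0,0.05],[[0,0,-0.13],0,0.05],[[0,0,-0.14],0,0.05],[[0,0,-0.14],0,0.05]]'; python3 - <<'E'
from h import *
go(.4550,-.3054,-.85,.05)
E
```

```text
clock: 32.35
ee_pos: [0.6548, 0.1911, 0.1434]
tool_rot: [180.0, -0.1, 6.8]
ft_force: [-0.9, 0.2, -6.3]
gripper_width: 0.0648
clock 32.35 pos [0.6548 0.1911 0.1434] yaw 6.8 | shift x -0.2573 y 0.4693 z 0.0934 turn 7.7 w 0.0648
```

```bash
python3 -m inch '[[[-0.01,0.018,0],0.5,0.05],[[-0.03,0.055,0],1,0.05],[[-0.053,0.097,0],2,0.05],[[-0.077,0.141,0],3,0.05],[[-0.101,0.185,0],4,0.05],[[-0.125,0.229,0],5,0.05],[[-0.15,0.273,0],6,0.05],[[-0.174,0.317,0],7,0.05],[[-0.198,0.361,0],7.7,0.05],[[-0.222,0.405,0],7.7,0.05],[[-0.242,0.442,0],7.7,0.05],[[-0.25,0.456,0],7.7,0.05]]'; python3 -m inch '[[[-0.004,0.008,0],0,0.05],[[-0.0073,0.0133,0.03],0,0.05],[[-0.0073,0.0133,0.06],0,0.05],[[-0.0073,0.0133,0.08],0,0.05],[[-0.0073,0.0133,0.085],0,0.05],[[-0.0073,0.0133,0.085],0,0.05]]'; python3 -c "
from h import *
go(.4550,-.3054,-.85,.0223)"
```

```text
clock: 33.85
ee_pos: [0.4577, -0.2945, 0.1415]
tool_rot: [179.9, 0.2, -1.2]
ft_force: [0.6, -0.4, -5.8]
gripper_width: 0.0649
clock: 34.6
ee_pos: [0.4538, -0.3034, 0.0577]
tool_rot: [-180.0, -0.0, -0.8]
ft_force: [0.7, 0.1, -5.0]
gripper_width: 0.0646
clock 34.60 pos [ 0.4538 -0.3034  0.0577] yaw -0.8 | shift x 0.0012 y 0.0019 z 0.0354 turn 0.1 w 0.0646
```

```bash
python3 -m inch '[[[0.0012,0.0015,0.006],0,0.05],[[0.0012,0.0015,0.013],0,0.05],[[0.0012,0.0015,0.019],0,0.05],[[0.0012,0.0015,0.024],0,0.05],[[0.0012,0.0015,0.028],0,0.05],[[0.0012,0.0015,0.031],0,0.05],[[0.0012,0.0015,0.0335],0,0.05],[[0.0012,0.0015,0.0335],0,0.05]]';python3 -m inch '[[[0,0,0.0005],0,0.05],[[0,0,0.001],0,0.05],[[0,0,0.001],0,0.05]]'; python3 -c "
from h import *
go(.4550,-.3054,-.85,.0223)"
```

```text
clock: 35.6
ee_pos: [0.4542, -0.3059, 0.0241]
tool_rot: [-180.0, 0.0, -0.9]
ft_force: [-0.4, -0.5, -6.4]
gripper_width: 0.0648
clock: 35.98
ee_pos: [0.4543, -0.3059, 0.0232]
tool_rot: [180.0, -0.0, -0.9]
ft_force: [-0.7, 0.4, -6.1]
gripper_width: 0.0645
clock 35.98 pos [ 0.4543 -0.3059  0.0232] yaw -0.9 | shift x 0.0007 y -0.0005 z 0.0009 turn -0.0 w 0.0645
```

```bash
python3 -m inch '[[[0,0,0.0005],0,0.05],[[0,0,0.001],0,0.05],[[0,0,0.0013],0,0.05],[[0,0,0.0013],0,0.05]]'
```

```text
clock: 36.48
ee_pos: [0.4543, -0.3059, 0.0223]
tool_rot: [180.0, -0.0, -0.9]
ft_force: [-1.6, -0.0, 0.7]
gripper_width: 0.0648
```

Contact at the expected height. I release, retreat to one side, and look.

```bash
python3 -m inch '[[[0,0,0],0,0.068],[[0,0,0],0,0.073],[[0,0,-0.002],0,0.08],[[0,0,-0.004],0,0.085],[[0,0,-0.02],0,0.085],[[0,0,-0.05],0,0.085],[[0,0.02,-0.09],0,0.085],[[-0.02,0.06,-0.13],0,0.085],[[-0.05,0.11,-0.15],0,0.085],[[-0.08,0.16,-0.16],0,0.085],[[-0.1,0.19,-0.16],0,0.085],[[-0.1,0.19,-0.16],0,0.085]]'; python3 - <<'E'
from h import *
t=shot("top");s=shot("side")
o=np.vstack([cv2.resize(t["img"][80:300,90:470],(518,300)),cv2.resize(s["img"][110:350,140:400],(518,300))])
cv2.imwrite("pics/c7.png",o[:,:,::-1])
t0=cv2.imread("pics/top0.png")[:,:,::-1]
d=np.abs(t0.astype(int)-t["img"])
print("tub diff",d[180:258,112:175].mean(),"meter diff",d[180:268,210:262].mean(), "bg", d[330:370,150:200].mean())
hsv=cv2.cvtColor(t["img"],cv2.COLOR_RGB2HSV)
E
```

```text
clock: 37.98
ee_pos: [0.3475, -0.498, 0.183]
tool_rot: [179.8, 0.1, -1.3]
ft_force: [-0.3, 1.2, 0.2]
gripper_width: 0.0848
tub diff 4.760208926875594 meter diff 3.781104312354312 bg 5.495666666666667
```

View pics/c7.png

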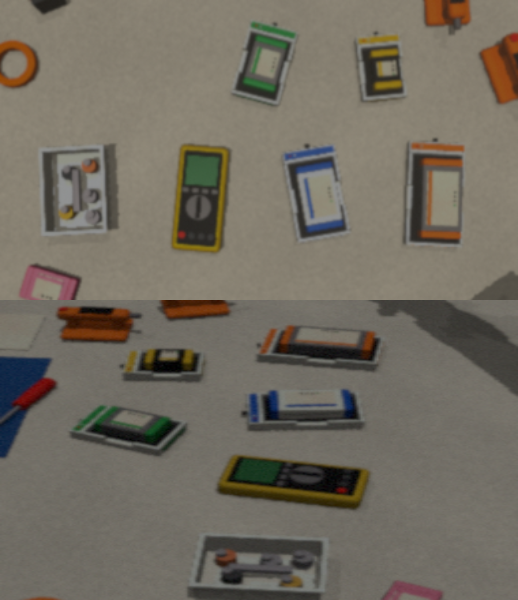

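```bash
python3 - <<'E'
from h import *
t=shot("top");s=shot("side")
def c(i,x,y,w=62,h=46,k=6.4): return cv2.resize(i[y-h//2:y+h//2,x-w//2:x+w//2],(396,294),interpolation=cv2.INTER_CUBIC)
o=np.vstack([np.hstack([c(s["img"],205,213),c(s["img"],222,160)]),np.hstack([c(s["img"],292,196,72,54),c(s["img"],300,147,72,54)])])
cv2.imwrite("pics/c8.png",o[:,:,::-1])
# plate centres (top face) against bays
g=cv2.cvtColor(t["img"],cv2.COLOR_RGB2HSV)
for nm,b,z in(("pump",(.6704,-.0099),.044),("oxi",(.6689,-.2116),.042),("mon",(.4512,-.1058),.046),("def",(.455,-.3054),.048)):
    p=w2px(t,[(*b,z)])[0].round().astype(int);m=np.zeros(g.shape[:2],np.uint8)
    r=(slice(p[1]-22,p[1]+22),slice(p[0]-14,p[0]+14));lo={"pump":(45,110,40),"oxi":(18,110,60),"mon":(100,110,50),"def":(3,130,60)}[nm]
    m=cv2.inRange(g,lo,(lo[0]+25,255,255));k,l,st,ce=cv2.connectedComponentsWithStats(m)
    print(nm,[(st[i,4],px2w(t,ce[i:i+1],z-.003)[0].round(4).tolist()) for i in range(1,k) if st[i,4]>20 and abs(ce[i]-p).max()<40])
E
```

```text
pump [(np.int32(66), [0.7243, -0.0325]), (np.int32(84), [0.7066, -0.0222]), (np.int32(108), [0.6334, -0.0044])]
oxi [(np.int32(121), [0.7167, -0.2003]), (np.int32(132), [0.6939, -0.21]), (np.int32(36), [0.6669, -0.2038]), (np.int32(153), [0.6398, -0.2169])]
mon [(np.int32(96), [0.524, -0.0952]), (np.int32(113), [0.4995, -0.0968]), (np.int32(117), [0.4036, -0.1171])]
def [(np.int32(144), [0.5382, -0.3014]), (np.int32(164), [0.514, -0.3076]), (np.int32(86), [0.4542, -0.2883]), (np.int32(172), [0.3944, -0.3048])]
```

View pics/c8.png

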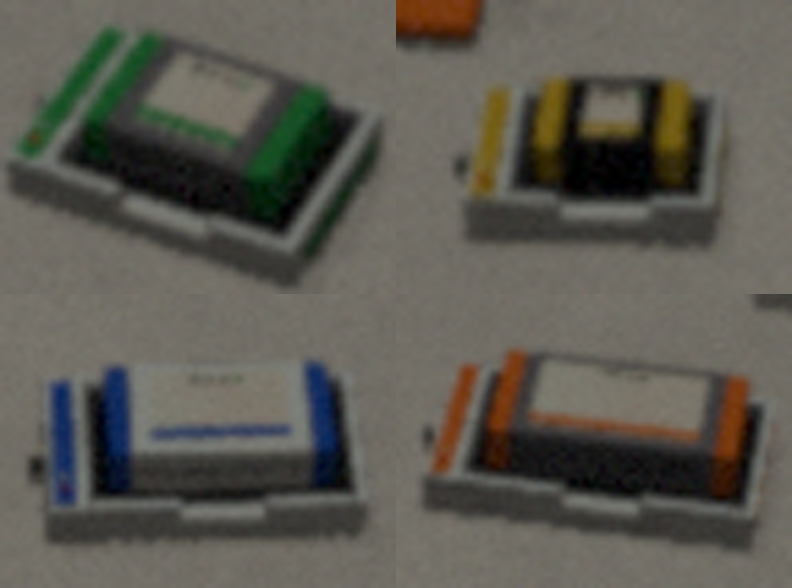

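All four packs lie flat and clear of the bay walls. I hand in.

```bash
python3 -c "
from plant import ctrl
print(ctrl.get_obs()['clock']);print(ctrl.finish_job())"
```

```text
38.175
the job is handed in; nothing more can be done
None
```

I took the stack apart from the top down (oximeter, pump, monitor, defib) and lowered each pack into its own charger. I released each one on light floor contact, with the wrist force no more than about 7 N at any reading. The job was handed in at 38 s, with the arm clear of everything.

**Last checks:** The final pictures show all four packs upright and flat in the bays of matching colour. The centres between each pack's end caps are within about 4 mm of the bay centres. The multimeter and the tub differ from the first picture only by image noise, so neither moved.

No check failed. The side view put the packs up to about 8 mm further toward +y than the top view did, so I used the top view. The grip closures (about 45, 53, 59 and 65 mm) matched the pack widths to within 1–1.5 mm.

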